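# Arm the bench cable tester

## Robot

A 7-joint arm with a two-finger parallel gripper is mounted at the origin on the work surface. World frame = base frame: x ahead of the robot, y to its left, z up, the work surface at z = 0. Lengths are in m, angles in rad, forces in N, time in s.
With the tool pointing down it reaches from about 0.35 to 0.9 m from the base axis. Payload 8.1 kg.
Tool frame: the origin (TCP) lies at the very end of the fingers, on their centre line; the grasp point (between the pads) lies arm.hold_point_z behind it (arm.hold_point_z is the distance from the TCP to the grasp point, in m); z points along the fingers, y is the line along which they close (so a half turn about z gives the same grasp; the last joint's range is limited). The gripper opens to 92 mm and grips with 3 to 60 N. Pads are 19 mm wide; open, the fingers measure 130 mm over their backs; the gripper's body (75 mm by 190 mm) begins 47 mm behind the grasp point.
Start: joints at [-1.419, 0.434, 0.025, 1.573, -0.012, 1.134, -0.075], TCP at [0.158, 0.605, 0.227] pointing down, gripper open.
Joint ranges: [-2.62, 2.62], [-0.44, 2.09], [-1.27, 1.32], [0.08, 2.57], [-1.32, 4.46], [0.12, 2], [-2.74, 2.74]. Speed limits (rad/s): [2.22, 2.22, 3.01, 3.01, 3.14, 3.14, 3.14].

## Interface

Orientations are given as a rotation vector (axis times angle).
In Python, from cell import arm, vision, job, cut_out gives the robot as it stands. The module is installed in compiled form; this text tells all that it offers.
- The arm moves only by the tool play_rows, never from a script. Its argument "increments" is text: rows parted by semicolons, each of 5 numbers parted by spaces: the shift along the tool's x, y, z in cm, then the turn about the tool's z in degrees, then the opening, from -1 (shut) to 1 (fully open), so that 0 is half open. A call has 1 to 5 rows; each row shifts and turns the commanded pose from where the row before left it, along the tool's axes as they then stand; what a row does not reach is not made up. A row lasts 1/12 s, in which the tool goes at most 41.7 mm and 7.16 degrees, less where a joint would pass 70% of its speed; a pose out of reach is approached as far as the arm can. A call is refused whole if a number of a shift passes 4.17 or a number of a turn 7.16, either way. A call with a gripper value outside its range is refused whole. The fingers move at their own pace and stop on an object; "grip_force" is the grip in N (left out, the last holds). Time passes only in rows, so rows that do not move let the fingers close. It gives the time, the measured TCP pose, the force, the opening and the grip force at its end, in the units of the state.
- arm.observe(): the state, without advancing time (a new reading comes with each control period).
- vision.get_image(name): name is "scene" or "top"; returns a dict with "frame" (420x560x3 uint8, red, green, blue), "z_map" (420x560 float32, m along the optical axis (not along the pixel's ray), 0 where there is no reading), "mtx" (3x3 intrinsics, pixels), "distortion" ([k1, k2, p1, p2, k3] as OpenCV has them; the pictures are not rectified), "cam_to_world" (4x4, takes a point from camera to world coordinates). Camera axes: x right, y up, looking along -z (the intrinsics and any distortion apply to the point x, -y, -z); pixel columns grow to the right and rows downward; lengths in m; the calibration is good to about 2 mm. A picture is of the moment at which its call begins.
- job.sign_off(): hands the job in; it is judged then, once.
Trained networks look in a picture, given as the dict that the camera call returned (one of the last four; its "shot" number tells which), for a name from the list of things; names that differ only in an ending like _2 or _b are one class to them, and where a whole thing is asked for, a point or a joint stands for the part that bears it (a point fixed in the world has none). Each returns a list of dicts, best first, with "confidence" (0 to 1); they miss things now and then, are a little off and sometimes report something else, mostly with a low value. They report only what shows in the picture. A call takes as long as a camera call.
- cut_out(query, picture): "mask" (420x560 bool, what is visible of it) and "point" ([row, column] in pixels, amid what is visible of it).
The state is a dict: "clock": time; "joints": joint angles; "dq": joint speeds; "joint_efforts": joint torques, N m; "position": TCP position; "ee_rot": TCP orientation; "force": force on the tool from outside, world axes, zero at the start; "ft_torque": the same for the moment, N m; "width": opening from 0.0 (shut) to 1.0 (fully open); "gripper_force": force on a finger pad.
Only numpy, scipy, OpenCV 4.12 (cv2) and the standard library are available. Lean on these libraries where they do the work, as an engineer would, in place of code of your own. Each camera call takes 0.05 s, during which the arm holds its last target. There are 200 camera calls.

## Task

Arm the bench cable tester: lift the black hinged guard on its top, flip the steel toggle beneath it right over to the other side, and shut the guard again. Leave the tester's other, uncovered toggle as it is.

Things in the scene. Friction and masses are not known exactly. Their poses are not given: they have to be found in the camera images.
- tester: Cable tester: grey metal case fixed to the desk, 130 (x) x 200 (y) x 50 high, origin at the centre of its underside, z up. Offsets here are mm in its frame. On top, a black box-shaped guard, 90 x 80 x 55 high (shut: x -27 to 63, y -85 to -5, z 53 to 108), hinged at its +x side, and an uncovered toggle. A similar grey box with bare switches and a low black block has no guard: not wanted.
- guard (a joint): Guard angle, rad: 0 shut, 1.83 open stop. Hinge line along y at x 63, z 53. Handle: level round steel bar 10 thick, 60 long along y, on end posts, 40 clear of the front wall; middle when shut x -72, y -45, z 79; it rises and swings over to +x, always 45 beyond the wall. Weighs 120 g, loose hinge: falls shut below 0.9, falls open beyond 1.2 and rests on the stop. Bar can turn in a light grip.
- hv_toggle (a joint): Toggle under the guard, rad: near 0 (start) it leans to -y of the tester, at 0.9 (stop) to +y, towards the uncovered toggle. Steel rod 8 thick, 40 long, 14 ball at its tip; pivot at x 13, y -45, z 50; the ball is at z 86 at either stop, 17 to that side of the pivot. A push of about 1 N moves it; it stays where left. The shut guard clears it either way.
- lamp_toggle (a joint): The tester's uncovered toggle, same shape, size and sense, pivot at x 13, y 60, z 50; starts near 0. To be left as it is.

How it is judged:
By the outcome, as a careful person would: the job done as asked, in the order asked, and still so for the second after the job is handed in, with the robot touching nothing.
It also fails if it takes over 66 s, if anything falls off the work surface, if the arm or the gripper's body presses on something with over 40 N, if the wrist force passes 120 N, or if a joint passes its speed limit or range.

## Working session

There is one attempt and no reset: what is moved stays moved. The work goes in short steps, Python scripts to look and compute and a tool call to move; the robot and the scene stay as the last step left them, time stands still between calls to the robot, and variables do not carry over. Pictures are saved under pics/ and viewed, at most 10 in all, crops included, and the job is handed in when it is done.

Besides the shell and the picture viewer there is one more tool, called after "Call:" as name(argument=value, ...) on one line, values as JSON. play_rows: Moves the arm, as the interface text tells. Its arguments: {"type":"object","properties":{"increments":{"type":"string"},"grip_force":{"type":"number"}},"required":["increments"]}

```bash
mkdir -p pics
cat > h.py <<'E'
import numpy as np, cv2
from cell import arm, vision, job, cut_out
from scipy.spatial.transform import Rotation as R
def cloud(p):
    h,w=p['z_map'].shape
    u,v=np.meshgrid(np.arange(w),np.arange(h))
    n=cv2.undistortPoints(np.stack([u.ravel(),v.ravel()],1).astype(np.float64)[:,None],np.array(p['mtx']),np.array(p['distortion']))[:,0]
    z=p['z_map'].ravel()
    c=np.stack([n[:,0]*z,-n[:,1]*z,-z,np.ones_like(z)],1)
    W=(c@np.array(p['cam_to_world']).T)[:,:3].reshape(h,w,3)
    W[p['z_map']==0]=np.nan
    return W
def save(p,name): cv2.imwrite('pics/'+name,p['frame'][:,:,::-1])
E
python3 - <<'E'
from h import *
for c in ['scene','top']:
    p=vision.get_image(c); save(p,c+'0.png'); W=cloud(p)
    for q in ['tester','guard','hv_toggle','lamp_toggle']:
        for d in cut_out(q,p)[:3]:
            m=d['mask']; pts=W[m]; pts=pts[~np.isnan(pts[:,0])]
            if len(pts): print(c,q,round(d['confidence'],2),d['point'],m.sum(),np.median(pts,0).round(3),np.percentile(pts,2,0).round(3),np.percentile(pts,98,0).round(3))
s=arm.observe(); print(s['clock'],s['position'],s['ee_rot'],R.from_rotvec(s['ee_rot']).as_matrix().round(3),arm.hold_point_z,s['width'])
E
```

```text
scene tester 0.93 [231.8, 345.7] 9407 [0.611 0.159 0.051] [0.476 0.077 0.004] [0.681 0.244 0.109]
scene guard 0.86 [234.5, 365.4] 4008 [0.623 0.182 0.106] [0.567 0.104 0.057] [0.664 0.241 0.11 ]
scene lamp_toggle 0.48 [191.6, 341.8] 73 [0.528 0.152 0.09 ] [0.512 0.147 0.056] [0.534 0.16  0.095]
top tester 0.96 [213.6, 192.2] 11424 [0.57  0.153 0.052] [0.473 0.078 0.036] [0.665 0.227 0.11 ]
top guard 0.71 [185.2, 168.2] 4381 [0.606 0.181 0.108] [0.559 0.101 0.062] [0.664 0.234 0.111]
0.5 [0.15756043 0.60481229 0.22673648] [-3.99360869e-01 -3.11609095e+00 -5.51884594e-05] [[-0.968  0.252 -0.   ]
 [ 0.252  0.968  0.   ]
 [ 0.     0.    -1.   ]] 0.0188 1.0019594520428594
```

View pics/scene0.png

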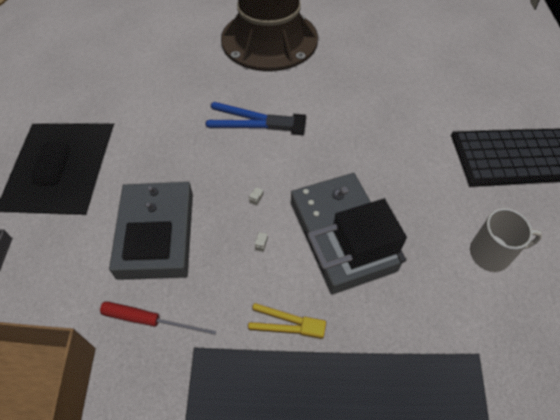

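View pics/top0.png

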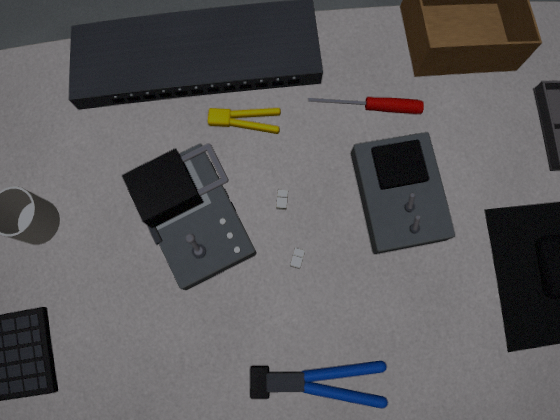

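The pictures show the wanted tester on the left in the top view, at about (195,215). Its guard is at (163,188), the handle at (213,167) towards the image right, and the lamp toggle at (197,243). The decoy is at (403,190). Next I'll fit the pose.

Run:
```python
from h import *
A=[];G=[];B=[]
for c in ['scene','top']:
    p=vision.get_image(c); W=cloud(p)
    w=W.reshape(-1,3); w=w[~np.isnan(w[:,0])]
    w=w[(w[:,0]>.43)&(w[:,0]<.72)&(w[:,1]>.03)&(w[:,1]<.28)]
    case=w[(w[:,2]>.046)&(w[:,2]<.055)]; g=w[(w[:,2]>.105)&(w[:,2]<.113)]
    A.append(case);G.append(g)
    for n,x in (('case',case),('guardtop',g)):
        (cx,cy),sz,a=cv2.minAreaRect(x[:,:2].astype(np.float32)*1000); print(c,n,len(x),cx,cy,sz,a,np.median(x[:,2]))
    B.append(w)
a=np.vstack(A);g=np.vstack(G)
for n,x in (('case',a),('guardtop',g)): print(n,cv2.minAreaRect(x[:,:2].astype(np.float32)*1000))
np.save('b.npy',np.vstack(B));
```

```text
scene case 4003 572.6264038085938 160.20181274414062 (201.53880310058594, 134.27740478515625) 21.472421646118164 0.049549680915132344
scene guardtop 2414 607.8865356445312 191.97955322265625 (82.44880676269531, 91.52249908447266) 21.582685470581055 0.10740447248924928
top case 6358 572.0009765625 158.6971435546875 (200.0403289794922, 134.29856872558594) 21.538652420043945 0.050701373891515134
top guardtop 3225 609.171630859375 189.84945678710938 (82.2867431640625, 90.39849090576172) 22.00335121154785 0.10873913257785517
case ((572.75048828125, 159.27224731445312), (202.43539428710938, 134.9347686767578), 21.838571548461914)
guardtop ((608.4775390625, 191.27783203125), (82.49653625488281, 93.58272552490234), 22.018634796142578)
```

```bash
cat >> h.py <<'E'
TH=np.deg2rad(111.7); O=np.array([.5728,.1587,0])
RT=R.from_euler('z',TH).as_matrix()
def t2w(p): return O+RT@(np.array(p)/1000)
def w2t(p): return (np.atleast_2d(p)-O)@RT*1000
def tool():
    s=arm.observe(); M=R.from_rotvec(s['ee_rot']).as_matrix(); return s,M
def plan(target,yaxis=None):
    """tool displacement cm to TCP target (tester mm); turn deg so tool y // yaxis (tester)"""
    s,M=tool(); d=(t2w(target)-s['position'])
    print('tester TCP',w2t(s['position']).round(1),'clock',s['clock'],'F',np.round(RT.T@s['force'],1),'w',round(s['width'],3),'gf',np.round(s['gripper_force'],1))
    print('tool disp cm',(M.T@d*100).round(2), 'tooly in tester', (RT.T@M[:,1]).round(3))
    if yaxis is not None:
        v=M.T@RT@np.array(yaxis,float); a=np.rad2deg(np.arctan2(-v[0],v[1])); a=(a+90)%180-90; print('turn',a.round(2))
        r=R.from_euler('z',a,degrees=True).as_matrix(); print('after turn disp',(r.T@M.T@d*100).round(2))
E
python3 - <<'E'
from h import *
b=w2t(np.load('b.npy'))
def st(n,m): x=b[m]; print(n,len(x),np.median(x,0).round(1),np.percentile(x,[3,97],0).round(1).tolist())
st('bar',(abs(b[:,1]+45)<20)&(b[:,0]<-60)&(b[:,0]>-85)&(b[:,2]>74))
st('bartop',(abs(b[:,1]+45)<20)&(b[:,0]<-60)&(b[:,0]>-85)&(b[:,2]>81))
st('lampball',(abs(b[:,1]-60)<35)&(abs(b[:,0]-13)<20)&(b[:,2]>80))
plan([-72,-45,150],[1,0,0])
E
```

```text
bar 296 [-73.6 -45.6  83.3] [[-78.3, -63.8, 79.8], [-68.5, -26.7, 86.3]]
bartop 262 [-73.5 -45.9  83.5] [[-78.2, -63.7, 81.2], [-69.0, -26.8, 86.4]]
lampball 129 [11.3 43.9 91.1] [[6.1, 38.1, 82.3], [17.9, 50.6, 94.8]]
tester TCP [[568.  220.9 226.7]] clock 0.6 F [-0.3  0.6 -0.5] w 1.001 gf 0.0
tool disp cm [-59.32 -35.83   7.68] tooly in tester [ 0.806 -0.592 -0.   ]
turn -36.31
after turn disp [-26.59 -64.     7.68]
```

```bash
sed -i 's/^RT=.*/&; O=O+RT@np.array([-.0013,-.0003,0])/' h.py
```

Call:
play_rows(increments="0 0 0 -7 -0.3; 0 0 0 -7 -0.3; 0 0 0 -7 -0.3; 0 0 0 -7 -0.3; 0 0 0 -7 -0.3", grip_force=5)

```text
clock: 1.02
position: [0.1575, 0.6048, 0.2268]
ee_rot: [-0.566, 3.09, 0.0]
force: [-0.8, 0.4, 0.0]
width: 0.684
gripper_force: 0.0
```

Call:
play_rows(increments="-1.3 -3.2 0 -1.3 -0.3; -1.3 -3.2 0 0 -0.3; -1.3 -3.2 0 0 -0.3; -1.3 -3.2 0 0 -0.3; -1.3 -3.2 0 0 -0.3")

```text
clock: 1.43
position: [0.2775, 0.4784, 0.2268]
ee_rot: [-0.591, 3.085, 0.0]
force: [0.3, 1.0, -0.6]
width: 0.364
gripper_force: 0.0
```

Call:
play_rows(increments="-1.3 -3.2 0 0 -0.3; -1.3 -3.2 0 0 -0.3; -1.3 -3.2 0 0 -0.3; -1.3 -3.2 0 0 -0.3; -1.3 -3.2 0 0 -0.3")

```text
clock: 1.85
position: [0.3971, 0.3536, 0.227]
ee_rot: [-0.591, 3.085, 0.001]
force: [0.8, -0.0, -0.2]
width: 0.351
gripper_force: 0.0
```

Call:
play_rows(increments="-1.3 -3.2 0 0 -0.3; -1.3 -3.2 0 0 -0.3; -1.3 -3.2 0 0 -0.3; -1.3 -3.2 0 0 -0.3; -1.3 -3.2 0 0 -0.3")

```text
clock: 2.27
position: [0.5167, 0.229, 0.227]
ee_rot: [-0.591, 3.085, 0.0]
force: [0.6, 0.4, -0.2]
width: 0.35
gripper_force: 0.0
```

```bash
python3 -c "
from h import *
plan([-72,-45,150],[1,0,0])"
```

```text
tester TCP [[ 87.4  26.5 227. ]] clock 2.2667 F [ 0.2 -0.7 -0.2] w 0.35 gf 0.0
tool disp cm [ -7.14 -15.94   7.7 ] tooly in tester [ 1. -0.  0.]
turn -0.0
after turn disp [ -7.14 -15.94   7.7 ]
```

Call:
play_rows(increments="-1.43 -3.2 0 0 -0.3; -1.43 -3.2 0 0 -0.3; -1.43 -3.2 0 0 -0.3; -1.43 -3.2 0 0 -0.3; -1.42 -3.14 0 0 -0.3")

```text
clock: 2.68
position: [0.642, 0.1072, 0.2269]
ee_rot: [-0.591, 3.085, 0.0]
force: [0.3, 0.6, -0.3]
width: 0.349
gripper_force: 0.0
```

Call:
play_rows(increments="0 0 3 0 -0.3; 0 0 3 0 -0.3; 0 0 3 0 -0.3; 0 0 1 0 -0.3; 0 0 0 0 -0.3")

```text
clock: 3.1
position: [0.6389, 0.1084, 0.124]
ee_rot: [0.591, -3.08, 0.0]
force: [-0.4, -0.6, 0.3]
width: 0.351
gripper_force: 0.0
```

```bash
python3 -c "
from h import *
plan([-72,-45,61],[1,0,0])
p=vision.get_image('top');cv2.imwrite('pics/t1.png',cv2.resize(p['frame'][80:330,60:360],None,fx=2.4,fy=2.4)[:,:,::-1])"
```

```text
tester TCP [[-69.9 -42.6 124. ]] clock 3.1 F [-0.4  0.6  0.3] w 0.351 gf 0.0
tool disp cm [-0.28 -0.22  6.29] tooly in tester [1.    0.    0.001]
turn 0.01
after turn disp [-0.28 -0.22  6.29]
```

View pics/t1.png

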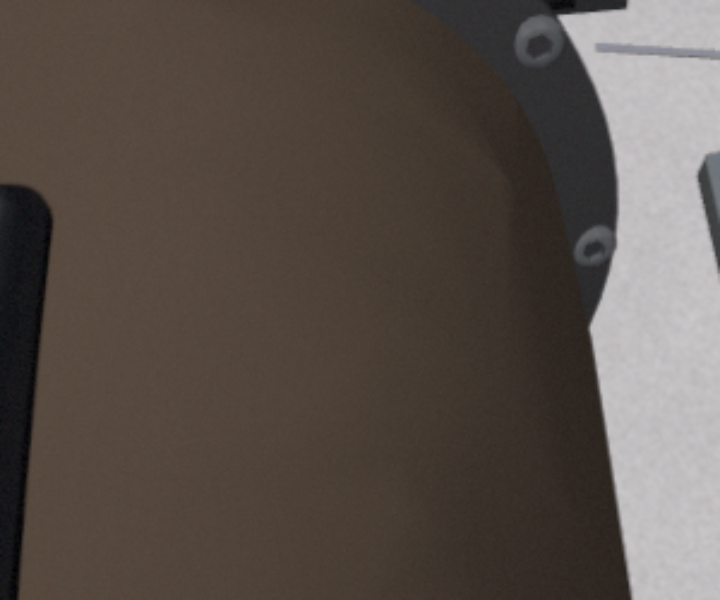

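The arm hides the tester in the top view, so the measured pose has to do. I'll lower in two stages and watch the force.

Call:
play_rows(increments="-0.28 -0.22 1.2 0 -0.3; 0 0 1.2 0 -0.3; 0 0 1.2 0 -0.3; 0 0 1.2 0 -0.3; 0 0 1 0 -0.3")

```text
clock: 3.57
position: [0.6439, 0.1076, 0.0673]
ee_rot: [0.591, -3.085, -0.0]
force: [-0.1, 0.4, 0.1]
width: 0.348
gripper_force: 0.0
```

```bash
python3 -c "
from h import *
plan([-72,-45,61],[1,0,0])
p=vision.get_image('scene');cv2.imwrite('pics/s1.png',cv2.resize(p['frame'][120:320,260:460],None,fx=3,fy=3)[:,:,::-1])"
```

```text
tester TCP [[-72.4 -46.9  67.3]] clock 3.5667 F [ 0.4 -0.1  0.1] w 0.348 gf 0.0
tool disp cm [0.19 0.04 0.63] tooly in tester [1. 0. 0.]
turn 0.0
after turn disp [0.19 0.04 0.63]
```

View pics/s1.png

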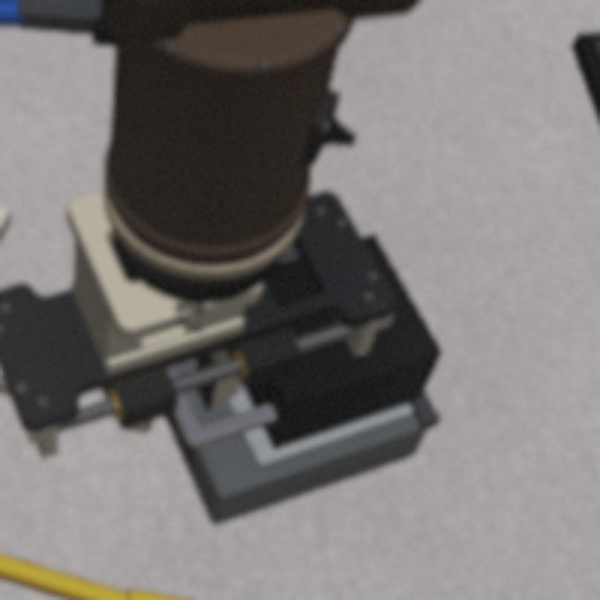

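The crop shows the fingers straddling the bar at about (215,385), with the inner finger between the bar and the wall and the body clear of the guard. I'll go down the last bit and close gently.

Call:
play_rows(increments="0.15 0 0.6 0 -0.3; 0 0 0 0 -1; 0 0 0 0 -1; 0 0 0 0 -1; 0 0 0 0 -1", grip_force=6)

```text
clock: 4.03
position: [0.6432, 0.1076, 0.0633]
ee_rot: [-0.591, 3.085, 0.001]
force: [-4.5, 10.1, -0.4]
width: 0.114
gripper_force: 5.9
```

```bash
python3 -c "
from h import *
plan([-72,-45,61],[1,0,0])
f=lambda a:np.array([63-135*np.cos(a)+26*np.sin(a),53+135*np.sin(a)+26*np.cos(a)])
A=np.linspace(0,1.7,21);P=np.array([f(a) for a in A]);d=np.diff(P,axis=0)/10
print(A.round(2));print('; '.join('0 %.2f %.2f 0 -1'%(x,-z) for x,z in d)); print(P.round(0).tolist())"
```

```text
tester TCP [[-72.2 -46.2  63.3]] clock 4.0333 F [11.1  0.4 -0.4] w 0.114 gf 5.9
tool disp cm [0.12 0.02 0.23] tooly in tester [ 1.    -0.     0.001]
turn -0.0
after turn disp [0.12 0.02 0.23]
[0.   0.08 0.17 0.26 0.34 0.42 0.51 0.6  0.68 0.76 0.85 0.94 1.02 1.1
 1.19 1.27 1.36 1.44 1.53 1.61 1.7 ]
0 0.27 -1.14 0 -1; 0 0.37 -1.11 0 -1; 0 0.46 -1.07 0 -1; 0 0.55 -1.03 0 -1; 0 0.63 -0.98 0 -1; 0 0.71 -0.92 0 -1; 0 0.79 -0.86 0 -1; 0 0.86 -0.79 0 -1; 0 0.92 -0.71 0 -1; 0 0.98 -0.63 0 -1; 0 1.03 -0.55 0 -1; 0 1.07 -0.46 0 -1; 0 1.11 -0.37 0 -1; 0 1.14 -0.27 0 -1; 0 1.16 -0.17 0 -1; 0 1.17 -0.07 0 -1; 0 1.17 0.03 0 -1; 0 1.16 0.12 0 -1; 0 1.15 0.22 0 -1; 0 1.12 0.32 0 -1
[[-72.0, 79.0], [-69.0, 90.0], [-66.0, 101.0], [-61.0, 112.0], [-56.0, 123.0], [-49.0, 132.0], [-42.0, 142.0], [-34.0, 150.0], [-26.0, 158.0], [-16.0, 165.0], [-7.0, 172.0], [4.0, 177.0], [15.0, 182.0], [26.0, 185.0], [37.0, 188.0], [49.0, 190.0], [60.0, 190.0], [72.0, 190.0], [83.0, 189.0], [95.0, 187.0], [106.0, 184.0]]
```

Call:
play_rows(increments="0 0.1 0 0 -1; 0 0.27 -1.14 0 -1; 0 0.37 -1.11 0 -1; 0 0.46 -1.07 0 -1; 0 0.55 -1.03 0 -1")

```text
clock: 4.45
position: [0.6366, 0.1231, 0.1081]
ee_rot: [-0.59, 3.085, -0.001]
force: [0.8, -2.2, 0.2]
width: 0.102
gripper_force: 6.0
```

```bash
python3 -c "
from h import *
plan([-56,-45,106],[1,0,0])"
```

```text
tester TCP [[-55.4 -45.9 108.1]] clock 4.45 F [-2.3  0.1  0.2] w 0.102 gf 6.0
tool disp cm [ 0.09 -0.06  0.21] tooly in tester [ 1.    -0.001 -0.001]
turn -0.04
after turn disp [ 0.09 -0.06  0.21]
```

Call:
play_rows(increments="0 0.63 -0.98 0 -1; 0 0.71 -0.92 0 -1; 0 0.79 -0.86 0 -1; 0 0.86 -0.79 0 -1; 0 0.92 -0.71 0 -1")

```text
clock: 4.87
position: [0.6226, 0.1591, 0.151]
ee_rot: [-0.589, 3.084, -0.002]
force: [0.6, -3.5, 3.1]
width: 0.103
gripper_force: 6.0
```

Call:
play_rows(increments="0 0.98 -0.63 0 -1; 0 1.03 -0.55 0 -1; 0 1.07 -0.46 0 -1; 0 1.11 -0.37 0 -1; 0 1.14 -0.27 0 -1")

```text
clock: 5.28
position: [0.602, 0.2109, 0.1725]
ee_rot: [-0.592, 3.084, 0.001]
force: [1.5, 1.0, 0.7]
width: 0.105
gripper_force: 6.0
```

```bash
python3 -c "
from h import *
plan([37,-45,171],[1,0,0])"
```

```text
tester TCP [[ 39.  -46.1 172.5]] clock 5.2833 F [ 0.4 -1.8  0.7] w 0.105 gf 6.0
tool disp cm [ 0.11 -0.2   0.15] tooly in tester [1.    0.    0.001]
turn 0.03
after turn disp [ 0.11 -0.2   0.15]
```

Call:
play_rows(increments="0 1.16 -0.17 0 -1; 0 1.17 -0.07 0 -1; 0 1.17 0.03 0 -1; 0 1.16 0.12 0 -1; 0 1.15 0.22 0 -1")

```text
clock: 5.7
position: [0.5802, 0.2645, 0.1699]
ee_rot: [0.592, -3.085, -0.0]
force: [2.3, 1.0, -0.2]
width: 0.105
gripper_force: 6.0
```

Call:
play_rows(increments="0 1.1 0.32 0 -1; 0 0.6 0.2 0 -1; 0 0 0 0 -1; 0 0 0 0 -0.3; 0 0 0 0 -0.3")

```text
clock: 6.12
position: [0.5743, 0.278, 0.1648]
ee_rot: [0.59, -3.084, 0.001]
force: [-0.2, -0.2, 0.0]
width: 0.206
gripper_force: 0.2
```

Call:
play_rows(increments="0 0 0 0 -0.3; 0 0 0 0 -0.3; 0 0 -2 0 -0.3; 0 0 -2 0 -0.3; 0 0 -2 0 -0.3")

```text
clock: 6.53
position: [0.5744, 0.2781, 0.2256]
ee_rot: [0.59, -3.085, 0.001]
force: [1.2, 0.4, 0.3]
width: 0.349
gripper_force: 0.0
```

```bash
python3 -c "
from h import *
plan([13,-105,250],[0,1,0])
p=vision.get_image('scene');cv2.imwrite('pics/s2.png',cv2.resize(p['frame'][100:320,260:460],None,fx=2.7,fy=2.7)[:,:,::-1])"
```

```text
tester TCP [[111.7 -45.3 225.6]] clock 6.5333 F [-0.1 -1.3  0.3] w 0.349 gf 0.0
tool disp cm [-5.97 -9.86 -2.44] tooly in tester [ 1.    -0.001 -0.   ]
turn 89.94
after turn disp [-9.87  5.96 -2.44]
```

View pics/s2.png

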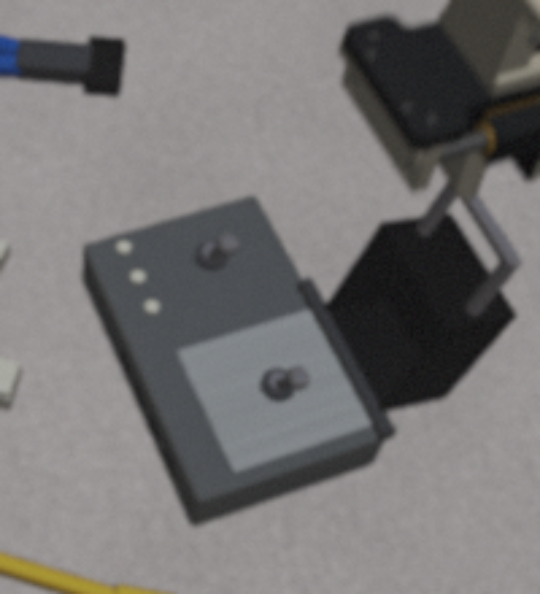

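The guard stands open on its stop. The hv toggle is visible at (280,383) in the crop, with its ball at (300,376). I'll check the ball's position and joint 7 next.

```bash
python3 -c "
from h import *
p=vision.get_image('scene');b=w2t(cloud(p).reshape(-1,3));b=b[~np.isnan(b[:,0])]
for yc in (-45,60):
  m=(abs(b[:,1]-yc)<32)&(abs(b[:,0]-13)<20)&(b[:,2]>80);x=b[m];print(len(x),np.median(x,0).round(1),np.percentile(x,[3,97],0).round(1).tolist())
print(arm.observe()['joints'])"
```

```text
1109 [ 24.1 -47.8 333.5] [[13.3, -75.0, 91.2], [32.1, -15.2, 339.1]]
53 [12.7 42.5 90.1] [[7.6, 38.4, 84.3], [19.0, 49.2, 93.7]]
[-0.6028686   0.45410062  0.10166544  1.54003013 -0.04876191  1.14439697
  1.45697608]
```

Call:
play_rows(increments="0 0 -1 7 -1; 0 0 0 7 -1; 0 0 0 7 -1; 0 0 0 7 -1; 0 0 0 7 -1")

```text
clock: 7.05
position: [0.5744, 0.2783, 0.2346]
ee_rot: [-0.375, -3.119, 0.001]
force: [0.6, -0.1, 0.5]
width: 0.041
gripper_force: 0.0
```

Call:
play_rows(increments="0 0 0 7 -1; 0 0 0 7 -1; 0 0 0 7 -1; 0 0 0 7 -1; 0 0 0 7 -1")

```text
clock: 7.47
position: [0.5743, 0.2784, 0.2346]
ee_rot: [-1.295, -2.862, 0.001]
force: [-0.2, 0.1, 0.4]
width: 0.008
gripper_force: 0.0
```

Call:
play_rows(increments="0 0 0 7 -1; 0 0 0 7 -1; 0 0 0 6 -1; -3 2 0 0 -1; -3 2 0 0 -1")

```text
clock: 7.88
position: [0.6328, 0.2401, 0.2346]
ee_rot: [-1.757, -2.602, 0.0]
force: [0.2, 0.2, -0.3]
width: 0.006
gripper_force: 0.0
```

Call:
play_rows(increments="-3.8 2 0 0 -1; 0 0 0 0 -1; 0 0 3 0 -1; 0 0 3 0 -1; 0 0 0 0 -1")

```text
clock: 8.3
position: [0.6621, 0.2095, 0.1686]
ee_rot: [-1.762, -2.594, 0.012]
force: [-1.5, 0.0, -1.7]
width: 0.002
gripper_force: 0.0
```

```bash
python3 -c "
from h import *
plan([13,-105,77],[0,1,0])"
```

```text
tester TCP [[  15.5 -101.5  168.6]] clock 8.3 F [ 0.6  1.4 -1.7] w 0.002 gf 0.0
tool disp cm [-0.25  0.44  9.16] tooly in tester [-0.001 -1.    -0.01 ]
turn -0.07
after turn disp [-0.26  0.44  9.16]
```

Call:
play_rows(increments="-0.2 0.3 2.5 0 -1; 0 0 2.5 0 -1; 0 0 2.5 0 -1; 0 0 1 0 -1; 0 0 0 0 -1")

```text
clock: 8.72
position: [0.6674, 0.2099, 0.0882]
ee_rot: [-1.762, -2.598, 0.006]
force: [-0.6, -0.4, 0.1]
width: 0.007
gripper_force: 0.0
```

```bash
python3 -c "
from h import *
plan([13,-64,77],[0,1,0])
p=vision.get_image('scene');cv2.imwrite('pics/s3.png',cv2.resize(p['frame'][120:320,260:460],None,fx=3,fy=3)[:,:,::-1])"
```

```text
tester TCP [[  13.8 -106.6   88.2]] clock 8.7167 F [-0.2  0.8  0.1] w 0.007 gf 0.0
tool disp cm [-0.08 -4.25  1.14] tooly in tester [-0.    -1.    -0.004]
turn -0.0
after turn disp [-0.08 -4.25  1.14]
```

View pics/s3.png

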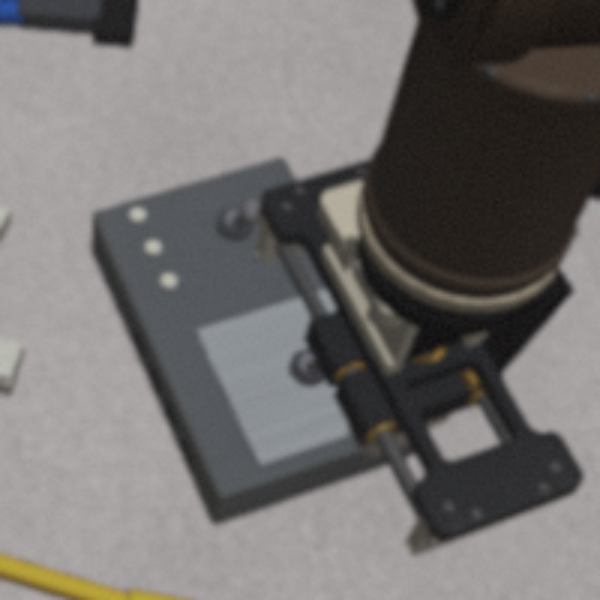

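The crop shows the shut fingers to the -y side of the hv toggle (310,365), with the body clear of the guard and well above the lamp toggle. I'll go down and push in small steps.

Call:
play_rows(increments="0 0 1.1 0 -1; 0 -1 0 0 -1; 0 -1 0 0 -1; 0 -1 0 0 -1; 0 -1 0 0 -1")

```text
clock: 9.18
position: [0.6356, 0.1966, 0.0826]
ee_rot: [1.76, 2.595, 0.012]
force: [5.9, 3.6, 18.9]
width: 0.006
gripper_force: 8.9
```

```bash
python3 -c "
from h import *
plan([13,-56,77],[0,1,0])"
```

```text
tester TCP [[ 13.3 -72.1  82.6]] clock 9.1833 F [ 1.1 -6.8 18.9] w 0.006 gf 8.9
tool disp cm [-0.03 -1.61  0.54] tooly in tester [ 0.    -1.     0.009]
turn 0.01
after turn disp [-0.03 -1.61  0.54]
```

Call:
play_rows(increments="0 1.5 0 0 -1; 0 1.5 0 0 -1; 0 1 0 0 -1; 0 0 0 0 -1; 0 0 0 0 -1")

```text
clock: 9.6
position: [0.6698, 0.2104, 0.08]
ee_rot: [1.763, 2.599, 0.002]
force: [-0.2, 0.1, -0.6]
width: 0.003
gripper_force: 0.0
```

```bash
python3 -c "
from h import *
plan([13,-105,72],[0,1,0])
p=vision.get_image('scene');cv2.imwrite('pics/s4.png',cv2.resize(p['frame'][120:320,260:460],None,fx=3,fy=3)[:,:,::-1])
b=w2t(cloud(p).reshape(-1,3));b=b[~np.isnan(b[:,0])]
m=(abs(b[:,1]+45)<32)&(abs(b[:,0]-10)<13)&(b[:,2]>75)&(b[:,2]<97);x=b[m];print(len(x),np.median(x,0).round(1),np.percentile(x,[3,97],0).round(1).tolist())"
```

```text
tester TCP [[  13.4 -108.9   80. ]] clock 9.6 F [ 0.1  0.1 -0.6] w 0.003 gf 0.0
tool disp cm [-0.04 -0.39  0.8 ] tooly in tester [ 0.    -1.     0.002]
turn 0.01
after turn disp [-0.04 -0.39  0.8 ]
  return _methods._mean(a, axis=axis, dtype=dtype,
  ret = um.true_divide(
Traceback (most recent call last):
IndexError: index -1 is out of bounds for axis 0 with size 0
```

View pics/s4.png

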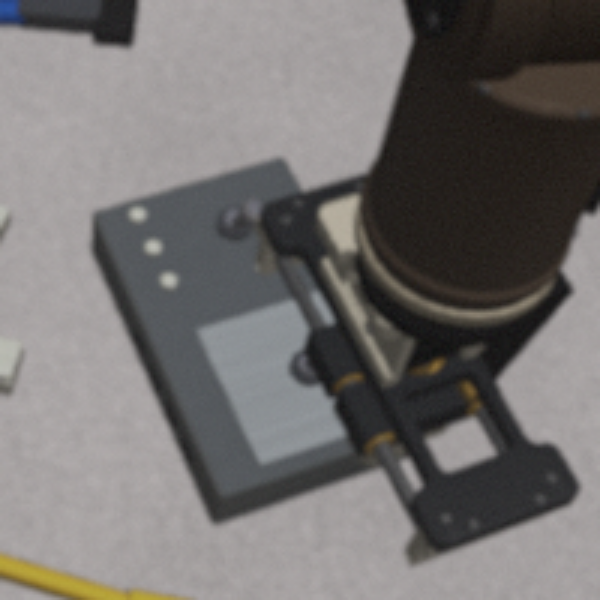

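The picture is much the same: the ball is hidden behind the gripper and the lamp toggle hasn't changed. The first push met the ball too high, so I'll go lower with a pause and push slowly.

Call:
play_rows(increments="0 0 0.9 0 -1; 0 0 0 0 -1; 0 -1 0 0 -1; 0 -1 0 0 -1; 0 0 0 0 -1")

```text
clock: 10.07
position: [0.6484, 0.2018, 0.0696]
ee_rot: [-1.764, -2.598, 0.003]
force: [-0.4, 0.4, -0.5]
width: 0.005
gripper_force: 0.0
```

Call:
play_rows(increments="0 -0.6 0 0 -1; 0 -0.6 0 0 -1; 0 0 0 0 -1")

```text
clock: 10.32
position: [0.6385, 0.198, 0.0702]
ee_rot: [-1.764, -2.599, 0.0]
force: [-0.4, 0.2, -0.8]
width: 0.004
gripper_force: 0.0
```

```bash
python3 -c "
from h import *
plan([13,-58,72],[0,1,0])"
```

```text
tester TCP [[ 13.5 -75.3  70.2]] clock 10.3167 F [ 0.4  0.3 -0.8] w 0.004 gf 0.0
tool disp cm [-0.05 -1.73 -0.18] tooly in tester [-0. -1. -0.]
turn -0.02
after turn disp [-0.05 -1.73 -0.18]
```

Call:
play_rows(increments="0 -0.5 0 0 -1; 0 -0.5 0 0 -1; 0 0 0 0 -1")

```text
clock: 10.57
position: [0.6293, 0.1943, 0.0702]
ee_rot: [-1.764, -2.599, 0.0]
force: [1.2, -0.2, 0.0]
width: 0.006
gripper_force: 0.0
```

Call:
play_rows(increments="0 -0.4 0 0 -1; 0 0 0 0 -1")

```text
clock: 10.73
position: [0.6258, 0.193, 0.0701]
ee_rot: [-1.764, -2.599, 0.001]
force: [-0.4, -0.7, 0.1]
width: 0.005
gripper_force: 0.1
```

```bash
python3 -c "
from h import *
plan([13,-58,72],[0,1,0])"
```

```text
tester TCP [[ 13.5 -61.6  70.1]] clock 10.7333 F [-0.5  0.6  0.1] w 0.005 gf 0.1
tool disp cm [-0.05 -0.36 -0.19] tooly in tester [-0. -1. -0.]
turn -0.01
after turn disp [-0.05 -0.36 -0.19]
```

Still no stop contact, so I'll push on in small steps.

Call:
play_rows(increments="0 -0.3 0 0 -1; 0 0 0 0 -1")

```text
clock: 10.9
position: [0.6231, 0.1919, 0.07]
ee_rot: [-1.764, -2.6, 0.001]
force: [-0.5, -0.0, 0.6]
width: 0.006
gripper_force: 0.1
```

Call:
play_rows(increments="0 -0.2 0 0 -1; 0 0 0 0 -1")

```text
clock: 11.07
position: [0.6214, 0.1913, 0.07]
ee_rot: [-1.763, -2.6, 0.0]
force: [-0.1, -0.3, -0.7]
width: 0.005
gripper_force: 0.2
```

Call:
play_rows(increments="0 -0.2 0 0 -1; 0 0 0 0 -1")

```text
clock: 11.23
position: [0.6195, 0.1905, 0.07]
ee_rot: [-1.763, -2.6, 0.0]
force: [-0.1, -0.3, -0.7]
width: 0.008
gripper_force: 0.2
```

Call:
play_rows(increments="0 -0.2 0 0 -1; 0 -0.2 0 0 -1; 0 0 0 0 -1")

```text
clock: 11.48
position: [0.6157, 0.1889, 0.0701]
ee_rot: [-1.764, -2.599, 0.0]
force: [-0.0, 0.4, -0.3]
width: -0.003
gripper_force: 0.1
```

Call:
play_rows(increments="0 -0.2 0 0 -1; 0 0 0 0 -1")

```text
clock: 11.65
position: [0.6153, 0.1889, 0.0704]
ee_rot: [1.762, 2.599, 0.003]
force: [4.6, 2.6, -3.5]
width: 0.004
gripper_force: 2.1
```

Call:
play_rows(increments="0 -0.2 0 0 -1; 0 0 0 0 -1")

```text
clock: 11.82
position: [0.6151, 0.1888, 0.0708]
ee_rot: [1.761, 2.597, 0.007]
force: [9.1, 4.1, -5.2]
width: 0.003
gripper_force: 4.7
```

```bash
python3 -c "
from h import *
plan([13,-58,72],[0,1,0])"
```

```text
tester TCP [[ 13.6 -50.1  70.8]] clock 11.8167 F [ 0.4 -9.9 -5.2] w 0.003 gf 4.7
tool disp cm [-0.06  0.79 -0.11] tooly in tester [ 0.    -1.     0.006]
turn 0.02
after turn disp [-0.06  0.79 -0.11]
```

The stop has been reached at 10 N. I'll back off, rise, and turn back for the guard.

Call:
play_rows(increments="0 1.5 0 0 -1; 0 1.5 0 0 -1; 0 0 -2 0 -1; 0 0 -4 0 -1; 0 0 -4 0 -1")

```text
clock: 12.23
position: [0.6389, 0.1982, 0.1696]
ee_rot: [-1.763, -2.598, 0.006]
force: [1.9, 2.2, 1.3]
width: 0.005
gripper_force: 0.0
```

Call:
play_rows(increments="0 0 -4 -7 -1; 0 0 -3 -7 -1; 0 0 0 -7 -1; 0 0 0 -7 -1; 0 0 0 -7 -1")

```text
clock: 12.65
position: [0.6402, 0.1986, 0.241]
ee_rot: [0.891, 3.012, 0.001]
force: [0.3, -0.2, -0.5]
width: 0.007
gripper_force: 0.0
```

Call:
play_rows(increments="0 0 0 -7 -0.3; 0 0 0 -7 -0.3; 0 0 0 -7 -0.3; 0 0 0 -7 -0.3; 0 0 0 -7 -0.3")

```text
clock: 13.07
position: [0.6399, 0.1984, 0.24]
ee_rot: [0.056, -3.14, 0.001]
force: [0.1, 0.2, 0.1]
width: 0.314
gripper_force: 0.0
```

Call:
play_rows(increments="0 0 0 -7 -0.3; 0 0 0 -7 -0.3; 0 0 0 -6 -0.3; 0 4 0 0 -0.3; 0 4 0 0 -0.3")

```text
clock: 13.48
position: [0.6117, 0.2698, 0.2402]
ee_rot: [-0.582, 3.087, -0.003]
force: [-0.4, 1.1, 0.7]
width: 0.348
gripper_force: 0.0
```

```bash
python3 -c "
from h import *
p=vision.get_image('scene');cv2.imwrite('pics/s5.png',cv2.resize(p['frame'][100:320,260:460],None,fx=2.7,fy=2.7)[:,:,::-1])
b=w2t(cloud(p).reshape(-1,3));b=b[~np.isnan(b[:,0])]
for yc in (-45,60):
  m=(abs(b[:,1]-yc)<32)&(abs(b[:,0]-13)<20)&(b[:,2]>80)&(b[:,2]<97);x=b[m];print(len(x),np.median(x,0).round(1) if len(x) else 0)
for lo in (165,170,175,180):
  m=(abs(b[:,1]+45)<20)&(b[:,0]>90)&(b[:,0]<145)&(b[:,2]>lo)&(b[:,2]<190);x=b[m];print(lo,len(x),np.median(x,0).round(1) if len(x) else 0)
plan([122.7,-45,235],[1,0,0])"
```

```text
60 [ 12.6 -29.3  89.5]
53 [13.  42.3 90.3]
165 72 [121.2 -56.8 179.7]
170 72 [121.2 -56.8 179.7]
175 72 [121.2 -56.8 179.7]
180 29 [123.1 -56.6 180.8]
tester TCP [[105.2 -76.4 239.9]] clock 13.5333 F [ 9.9  0.3 -0.2] w 0.351 gf 0.0
tool disp cm [3.13 1.77 0.5 ] tooly in tester [1.    0.007 0.007]
turn 0.41
after turn disp [3.14 1.75 0.5 ]
```

View pics/s5.png

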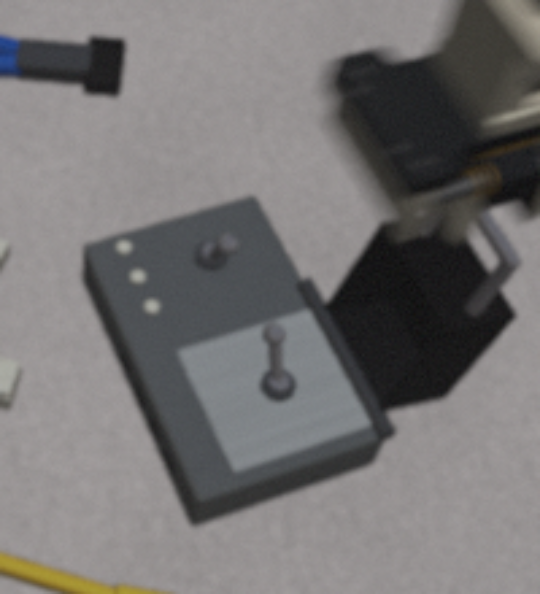

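The toggle is over: its ball now sits at y -29 on the +y side, (273,333) in the crop. The lamp toggle is unchanged and the guard is still open. I'll line up on the bar.

Call:
play_rows(increments="0 0 0 0 -0.3; 1.5 0.8 0 0 -0.3; 1.5 0.8 0 0 -0.3; 0 0 0 0 -0.3; 0 0 0 0 -0.3")

```text
clock: 13.95
position: [0.5765, 0.2765, 0.2404]
ee_rot: [0.592, -3.085, 0.0]
force: [0.4, -0.3, -0.2]
width: 0.348
gripper_force: 0.0
```

```bash
python3 -c "
from h import *
plan([122,-45,158.5],[1,0,0])"
```

```text
tester TCP [[109.4 -46.7 240.4]] clock 13.95 F [-0.4 -0.3 -0.2] w 0.348 gf 0.0
tool disp cm [0.17 1.26 8.19] tooly in tester [ 1.  0. -0.]
turn 0.02
after turn disp [0.17 1.26 8.19]
```

Call:
play_rows(increments="0.1 1.26 0 0 -0.3; 0 0 2 0 -0.3; 0 0 2 0 -0.3; 0 0 2 0 -0.3; 0 0 0 0 -0.3")

```text
clock: 14.37
position: [0.5696, 0.2875, 0.176]
ee_rot: [0.59, -3.08, 0.003]
force: [-0.3, -0.9, -0.2]
width: 0.346
gripper_force: 0.0
```

```bash
python3 -c "
from h import *
plan([122,-45,158.5],[1,0,0])"
```

```text
tester TCP [[122.1 -44.3 176. ]] clock 14.3667 F [-0.7  0.6 -0.2] w 0.346 gf 0.0
tool disp cm [-0.08 -0.01  1.75] tooly in tester [ 1.    -0.    -0.001]
turn -0.02
after turn disp [-0.08 -0.01  1.75]
```

Call:
play_rows(increments="0 0 1 0 -0.3; 0 0 0.8 0 -0.3; 0 0 0 0 -1; 0 0 0 0 -1; 0 0 0 0 -1")

```text
clock: 14.78
position: [0.5717, 0.2884, 0.1629]
ee_rot: [-0.591, 3.084, 0.001]
force: [0.5, -0.4, 1.2]
width: 0.181
gripper_force: 0.0
```

Call:
play_rows(increments="0 0 0 0 -1; 0 0 0 0 -1")

```text
clock: 14.95
position: [0.5717, 0.2886, 0.1629]
ee_rot: [-0.591, 3.084, 0.001]
force: [0.5, 1.1, 1.4]
width: 0.107
gripper_force: 6.0
```

```bash
python3 -c "
from h import *
plan([122,-45,158.5],[1,0,0])
f=lambda a:np.array([63-135*np.cos(a)+26*np.sin(a),53+135*np.sin(a)+26*np.cos(a)])
A=np.linspace(1.83,0,23);P=np.array([f(a) for a in A]);d=np.diff(P,axis=0)/10
print('; '.join('0 %.2f %.2f 0 -1'%(x,-z) for x,z in d)); print(P.round(0).tolist())"
```

```text
tester TCP [[122.4 -46.7 162.9]] clock 14.95 F [ 0.8 -0.8  1.4] w 0.107 gf 6.0
tool disp cm [ 0.17 -0.04  0.44] tooly in tester [1. 0. 0.]
turn 0.0
after turn disp [ 0.17 -0.04  0.44]
0 -1.05 -0.45 0 -1; 0 -1.08 -0.36 0 -1; 0 -1.11 -0.27 0 -1; 0 -1.13 -0.18 0 -1; 0 -1.14 -0.09 0 -1; 0 -1.14 0.01 0 -1; 0 -1.14 0.10 0 -1; 0 -1.13 0.20 0 -1; 0 -1.11 0.29 0 -1; 0 -1.08 0.38 0 -1; 0 -1.04 0.47 0 -1; 0 -1.00 0.56 0 -1; 0 -0.95 0.64 0 -1; 0 -0.89 0.71 0 -1; 0 -0.83 0.78 0 -1; 0 -0.76 0.85 0 -1; 0 -0.69 0.91 0 -1; 0 -0.61 0.97 0 -1; 0 -0.53 1.01 0 -1; 0 -0.44 1.05 0 -1; 0 -0.35 1.09 0 -1; 0 -0.26 1.11 0 -1
[[123.0, 177.0], [112.0, 181.0], [101.0, 185.0], [90.0, 188.0], [79.0, 190.0], [68.0, 190.0], [56.0, 190.0], [45.0, 189.0], [34.0, 187.0], [22.0, 184.0], [12.0, 181.0], [1.0, 176.0], [-9.0, 170.0], [-18.0, 164.0], [-27.0, 157.0], [-35.0, 149.0], [-43.0, 140.0], [-50.0, 131.0], [-56.0, 122.0], [-61.0, 112.0], [-66.0, 101.0], [-69.0, 90.0], [-72.0, 79.0]]
```

Gripped. Swinging back along the arc.

Call:
play_rows(increments="0 -1.05 -0.45 0 -1; 0 -1.08 -0.36 0 -1; 0 -1.11 -0.27 0 -1; 0 -1.13 -0.18 0 -1; 0 -1.14 -0.09 0 -1")

```text
clock: 15.37
position: [0.5925, 0.2351, 0.1763]
ee_rot: [-0.589, 3.085, -0.0]
force: [0.3, 1.4, 0.6]
width: 0.1
gripper_force: 6.0
```

Call:
play_rows(increments="0 -1.14 0.01 0 -1; 0 -1.14 0.1 0 -1; 0 -1.13 0.2 0 -1; 0 -1.11 0.29 0 -1; 0 -1.08 0.38 0 -1")

```text
clock: 15.78
position: [0.6127, 0.1836, 0.1654]
ee_rot: [0.591, -3.085, 0.0]
force: [0.4, 0.7, -1.1]
width: 0.101
gripper_force: 6.0
```

```bash
python3 -c "
from h import *
plan([12,-45,164],[1,0,0])"
```

```text
tester TCP [[  9.7 -46.  165.4]] clock 15.7833 F [ 0.5 -0.6 -1.1] w 0.101 gf 6.0
tool disp cm [0.1  0.23 0.14] tooly in tester [ 1. -0. -0.]
turn -0.03
after turn disp [0.1  0.23 0.14]
```

Call:
play_rows(increments="0 -0.95 0.47 0 -1; 0 -0.95 0.56 0 -1; 0 -0.95 0.64 0 -1; 0 -0.89 0.71 0 -1; 0 -0.83 0.78 0 -1")

```text
clock: 16.2
position: [0.6294, 0.1416, 0.1333]
ee_rot: [0.591, -3.085, 0.0]
force: [0.3, -0.2, -0.1]
width: 0.104
gripper_force: 6.0
```

Call:
play_rows(increments="0 -0.76 0.85 0 -1; 0 -0.69 0.91 0 -1; 0 -0.61 0.97 0 -1; 0 -0.53 1.01 0 -1; 0 -0.44 1.05 0 -1")

```text
clock: 16.62
position: [0.6406, 0.1137, 0.0852]
ee_rot: [0.591, -3.085, 0.0]
force: [-1.4, -0.4, 0.4]
width: 0.105
gripper_force: 6.0
```

```bash
python3 -c "
from h import *
plan([-66,-45,84],[1,0,0])"
```

```text
tester TCP [[-65.6 -46.1  85.2]] clock 16.6167 F [0.1 1.5 0.4] w 0.105 gf 6.0
tool disp cm [ 0.11 -0.04  0.12] tooly in tester [ 1. -0. -0.]
turn -0.01
after turn disp [ 0.11 -0.04  0.12]
```

Call:
play_rows(increments="0 -0.35 1.05 0 -1; 0 -0.26 1.1 0 -1; 0 0 0.1 0 -1; 0 0 0 0 -1")

```text
clock: 16.95
position: [0.6424, 0.1082, 0.0629]
ee_rot: [0.591, -3.084, 0.001]
force: [-0.8, -2.6, 0.4]
width: 0.108
gripper_force: 6.0
```

```bash
python3 -c "
from h import *
plan([-72,-45,61],[1,0,0])"
```

```text
tester TCP [[-71.3 -45.7  62.9]] clock 16.95 F [-2.2  1.7  0.4] w 0.108 gf 6.0
tool disp cm [ 0.07 -0.07  0.19] tooly in tester [ 1. -0. -0.]
turn -0.01
after turn disp [ 0.07 -0.07  0.19]
```

Call:
play_rows(increments="0 0 0.15 0 -1; 0 0 0 0 -0.3; 0 0 0 0 -0.3; 0 0 0 0 -0.3; 0 0 0 0 -0.3")

```text
clock: 17.37
position: [0.6431, 0.1095, 0.0628]
ee_rot: [-0.592, 3.084, 0.001]
force: [0.5, 1.0, -0.6]
width: 0.327
gripper_force: 0.0
```

Call:
play_rows(increments="0 0 -1.5 0 -0.3; 0 0 -2 0 -0.3; 0 0 -4 0 -0.3; 0 0 -4 0 -0.3; 0 0 -4 0 -0.3")

```text
clock: 17.78
position: [0.6424, 0.1089, 0.2192]
ee_rot: [0.592, -3.085, -0.0]
force: [0.7, 0.2, -1.3]
width: 0.355
gripper_force: 0.0
```

Call:
play_rows(increments="0 -4 0 0 -0.3; 0 -4 0 0 -0.3; 0 -4 0 0 -0.3; 0 -4 0 0 -0.3; 0 0 0 0 -0.3")

```text
clock: 18.2
position: [0.7033, -0.0516, 0.2175]
ee_rot: [-0.575, 3.088, -0.011]
force: [-1.3, -0.8, -0.9]
width: 0.349
gripper_force: 0.0
```

```bash
python3 -c "
from h import *
p=vision.get_image('scene');cv2.imwrite('pics/s6.png',cv2.resize(p['frame'][100:320,260:460],None,fx=2.7,fy=2.7)[:,:,::-1])
b=w2t(cloud(p).reshape(-1,3));b=b[~np.isnan(b[:,0])]
m=(abs(b[:,1]-60)<32)&(abs(b[:,0]-13)<20)&(b[:,2]>80)&(b[:,2]<97);x=b[m];print(len(x),np.median(x,0).round(1) if len(x) else 0)
for xc in (-15,15,50):
  m=(abs(b[:,1]+45)<30)&(abs(b[:,0]-xc)<6)&(b[:,2]<200);x=b[m];print(xc,len(x),np.median(x[:,2]) if len(x) else 0)
plan([0,0,200])"
```

```text
53 [13.4 42.6 89.8]
-15 251 107.32780715517032
15 245 107.36344906684525
50 234 107.57304993326466
tester TCP [[-237.5  -44.3  217.3]] clock 18.25 F [ 0.4 -0.4 -0.1] w 0.351 gf 0.0
tool disp cm [ 4.62 23.72  1.65] tooly in tester [ 1.    -0.008 -0.003]
```

View pics/s6.png

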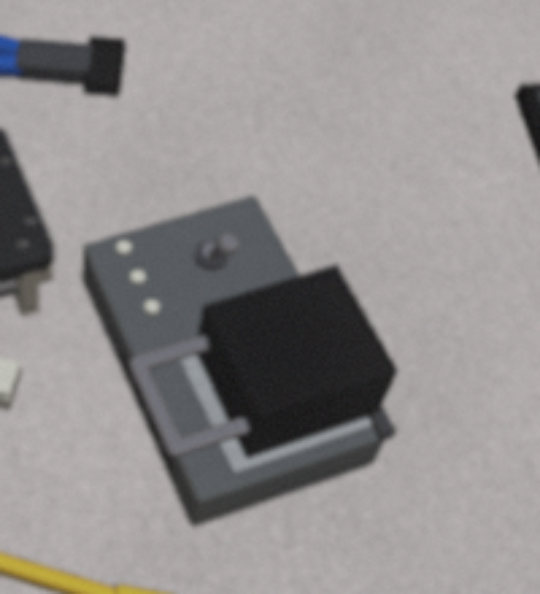

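The guard is shut, with its top level at 107 mm. The lamp toggle at (215,250) hasn't moved and the robot is clear.

Call:
play_rows(increments="0 0 0 0 -0.3; 0 0 0 0 -0.3; 0 0 0 0 -0.3")

```text
clock: 18.5
position: [0.7017, -0.0377, 0.2175]
ee_rot: [-0.595, 3.084, 0.002]
force: [0.5, 0.5, 0.1]
width: 0.352
gripper_force: 0.0
```

```bash
python3 -c "
from h import *
print(job.sign_off())"
```

```text
the job is handed in; nothing more can be done
None
```

The job is handed in at about 18.5 s: the toggle under the guard is flipped to its far stop, the guard is shut again, the uncovered toggle is unmoved and the robot is clear; a first push met the toggle too high, pressing about 20 N, and was redone lower.

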